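# Present a sample tube to the inspection camera

## Robot

A 7-joint arm with a two-finger parallel gripper is mounted at the origin on the work surface. World frame = base frame: x ahead of the robot, y to its left, z up, the work surface at z = 0. Lengths are in m, angles in rad, forces in N, time in s.
With the tool pointing down it reaches from about 0.4 to 0.75 m from the base axis. Payload 19.5 kg.
Tool frame: the origin (TCP) lies at the very end of the fingers, on their centre line; the grasp point (between the pads) lies 19 mm behind it; z points along the fingers, y is the line along which they close (so a half turn about z gives the same grasp; the last joint's range is limited). The gripper opens to 85 mm and grips with 20 to 120 N. Pads are 22 mm wide; open, the fingers measure 114 mm over their backs; the gripper's body (76 mm by 85 mm) begins 54 mm behind the grasp point. The pads swing forward as they close: fully open they stand 13 mm farther back than shut.
Start: joints at [1.135, 0.707, -0.028, 1.485, 0.022, 0.951, -0.075], TCP at [0.221, -0.531, 0.231] pointing down, gripper open.
Joint ranges: [-2.71, 2.71], [-0.32, 2.16], [-1.57, 1.52], [0, 2.45], [-1.46, 4.6], [0, 2.02], [-2.83, 2.83]. Speed limits (rad/s): [1.89, 1.89, 2.57, 2.57, 3.01, 3.01, 3.01].

## Interface

Orientations are given as a unit quaternion [w, x, y, z].
In Python, from plant import sense, eyes, ticket gives the robot as it stands.
- The arm moves only by the tool move_arm, never from a script. Its argument "motion" is a list of rows, each a list of 7 numbers: the shift along the tool's x, y, z in m, then the turn, a rotation vector about the tool's x, y, z in rad, then the opening, from 0 (shut) to 1 (fully open). In form: [[x, y, z, rx, ry, rz, hand], ...]. A call has 1 to 12 rows; each row is the pose to reach, as a shift and turn from the pose commanded when the call began, along the tool's axes at that moment; what a row does not reach only later rows make up. A row lasts 1/10 s, in which the tool goes at most 50 mm and 8.59 degrees, less where a joint would pass 70% of its speed; a pose out of reach is approached as far as the arm can. A call with a gripper value outside its range is refused whole. The fingers move at their own pace and stop on an object; "force" is the grip in N (left out, the last holds). Time passes only in rows, so rows that repeat a pose let the fingers close. It gives the time, the measured TCP pose, the force, the opening and the grip force at its end, in the units of the state.
- sense(): the state, without advancing time (a new reading comes with each control period).
- eyes.read_camera(name): name is "scene" or "top" or "wrist"; returns the picture (384x512x3 uint8, red, green, blue); there is no depth.
- eyes.get_calibration(name): a dict with "fov_y" (degrees; the focal length in pixels is half the picture's height over the tangent of half this angle, whatever the lens; pixels are square), "cx", "cy" (the principal point, pixels), "pose" (4x4, takes a point from camera to world coordinates); the wrist camera has in their place "hand_eye" (4x4, takes a point from camera to tool coordinates, whose origin is the TCP and whose axes are the flange's). Camera axes: x right, y down, z forward; pixel columns grow to the right and rows downward; lengths in m; the calibration is good to about 2 mm. A picture is of the moment at which its call begins: read the wrist's pose just before it. get_calibration takes no time and is no camera call.
- ticket.close_job(): hands the job in; it is judged then, once.
Trained networks look in the newest picture that a camera, given by its name, has taken for a name from the list of things; names that differ only in an ending like _2 or _b are one class to them, and where a whole thing is asked for, a point or a joint stands for the part that bears it (a point fixed in the world has none). Each returns a list of dicts, best first, with "conf" (0 to 1); they miss things now and then, are a little off and sometimes report something else, mostly with a low value. They report only what shows in the picture. A call takes as long as a camera call. They do not tell look-alikes from the thing itself.
- eyes.search_frame(camera, name): "uv" ([column, row] in pixels, amid what is visible of it).
- eyes.silhouettes(camera, name): "mask" (384x512 bool, what is visible of it) and "uv" ([column, row] in pixels, amid what is visible of it).
- eyes.landmark_of(camera, name): "uv" ([column, row] in pixels: a listed point, or the origin of a listed thing).
The state is a dict: "clock": time; "joints": joint angles; "qd": joint speeds; "tau": joint torques, N m; "eef_pos": TCP position; "tool_rot": TCP orientation; "ft_force": force on the tool from outside, world axes, zero at the start; "ft_torque": the same for the moment, N m; "width": finger opening in m; "finger_force": force on a finger pad.
Only numpy, scipy, OpenCV 4.12 (cv2) and the standard library are available. Lean on these libraries where they do the work, as an engineer would, in place of code of your own. Each camera call takes 0.05 s, during which the arm holds its last target. There are 200 camera calls.

## Task

Take the red-capped sample tube out of the rack and present it to the inspection camera: hold it in the air, cap uppermost, with its middle 100 mm straight out from the lens and leaning back so that the tube is parallel to the tilted front face of the camera head and not slanted to either side (within about 15 mm and 10 degrees). Finish while still holding it there, steady in the gripper and touching nothing else; do not knock the camera, and leave the other tubes and things where they are.

Things in the scene. Friction and masses are not known exactly. Their poses are not given: they have to be found in the camera images.
- tube_red_center (a point): Sample tube with a RED cap, standing cap up in one of the four rack sockets (which one varies). Pale body 16 mm in diameter, white label; cap 20 mm in diameter, the top 25 mm. 105 mm long overall, 17 to 35 g. This point is on the axis half-way up, 52.5 mm above the foot; z runs along the tube to the cap. The cap's middle is 40 mm along +z. This is the tube to present.
- tube_purple_center (a point): Sample tube with a PURPLE cap, standing cap up in one of the four rack sockets (which one varies). Pale body 16 mm in diameter, white label; cap 20 mm in diameter, the top 25 mm. 105 mm long overall, 17 to 35 g. This point is on the axis half-way up, 52.5 mm above the foot; z runs along the tube to the cap. Leave it in the rack.
- tube_yellow_center (a point): Sample tube with a YELLOW cap, standing cap up in one of the four rack sockets (which one varies). Pale body 16 mm in diameter, white label; cap 20 mm in diameter, the top 25 mm. 105 mm long overall, 17 to 35 g. This point is on the axis half-way up, 52.5 mm above the foot; z runs along the tube to the cap. Leave it in the rack.
- tube_green_center (a point): Sample tube with a GREEN cap, standing cap up in one of the four rack sockets (which one varies). Pale body 16 mm in diameter, white label; cap 20 mm in diameter, the top 25 mm. 105 mm long overall, 17 to 35 g. This point is on the axis half-way up, 52.5 mm above the foot; z runs along the tube to the cap. Leave it in the rack.
- rack: Blue tube rack, a fixed block 60 x 160 x 45 mm high; origin at the centre of its underside. Four sockets in a row along its y (long) axis at -54, -18, +18 and +54 mm, 18 mm in diameter, 37 mm deep; tube tops stand 113 mm above the table, 68 mm of each tube shows. A tube is free once lifted straight up 37 mm, clearly out at 50 mm.
- reader: Fixed inspection camera: white base 150 x 150 x 16 mm (origin under its centre; looks along its -x), column 377 mm high 35 mm behind the origin, and a head, height and tilt already set (looking 17 to 32 degrees below level, varies). Head: white box 55 deep, 70 wide, 70 mm high; on its front a white ring light 64 mm and a black lens barrel 42 mm in diameter.
- view (a point): Viewing point in empty air on the lens axis, 100 mm out from the lens front, 160 to 270 mm above the table. Axes of the camera head: x points from here into the lens, y is level along the head's front face, z points up along that face, leaning away from the camera by the tilt. The head's box is 125 to 180 mm along +x, 35 mm to either side in y and z.
- bottle: Green bottle with a white cap, 70 mm in diameter, 170 mm high, loose bystander; origin at the centre of its underside.
- jar: White specimen jar with an orange lid, 60 mm in diameter, 65 mm high, loose bystander; origin at the centre of its underside.
- tipbox: Blue pipette-tip box with a pale lid, 122 x 87 x 65 mm high, loose bystander; origin at the centre of its underside.
- thermometer: White digital thermometer lying flat along its x axis, 145 mm long, 18 mm wide, 11 mm high, loose bystander; origin on its underside near the middle.
Not all that is in view belongs to the job. Leave any black look-alike of the part that bears tube_red_center alone. Leave any green look-alike of the rack alone.

How it is judged:
By the outcome, as a careful person would: the job done as asked, in the order asked, and still so for the second after the job is handed in, while the arm keeps its last pose, push and grip.
It also fails if it takes over 35 s, if anything falls off the work surface, if the arm or the gripper's body presses on something with over 40 N, if the wrist force passes 120 N, or if a joint passes its speed limit or range.

## Working session

There is one attempt and no reset: what is moved stays moved. The work goes in short steps, Python scripts to look and compute and a tool call to move; the robot and the scene stay as the last step left them, time stands still between calls to the robot, and variables do not carry over. Pictures are saved under pics/ and viewed, at most 10 in all, crops included, and the job is handed in when it is done.

Besides the shell and the picture viewer there is one more tool, called after "Emit:" by a JSON object that holds its "fn" and its "kwargs". move_arm: Moves the arm, as the interface text tells. Its arguments: {"type":"object","properties":{"motion":{"type":"array","items":{"type":"array","items":{"type":"number"}}},"force":{"type":"number"}},"required":["motion"]}

```bash
mkdir -p pics; ls; cat > h.py <<'E'
import numpy as np, cv2
from plant import sense, eyes, ticket
from scipy.spatial.transform import Rotation as R
def rot(q): return R.from_quat([q[1],q[2],q[3],q[0]])
def cam(n):
    c=eyes.get_calibration(n)
    if n=="wrist":
        s=sense(); T=np.eye(4); T[:3,:3]=rot(s["tool_rot"]).as_matrix(); T[:3,3]=s["eef_pos"]; P=T@np.array(c["hand_eye"])
    else: P=np.array(c["pose"])
    f=192/np.tan(np.radians(c["fov_y"])/2)
    return P,f,c["cx"],c["cy"]
def ray(n,uv,C=None):
    P,f,cx,cy=C or cam(n); d=P[:3,:3]@np.array([(uv[0]-cx)/f,(uv[1]-cy)/f,1]); return P[:3,3],d/np.linalg.norm(d)
def atz(n,uv,z,C=None):
    o,d=ray(n,uv,C); return o+d*(z-o[2])/d[2]
def tri(rs):
    A=sum(np.eye(3)-np.outer(d,d) for o,d in rs); b=sum((np.eye(3)-np.outer(d,d))@o for o,d in rs)
    p=np.linalg.solve(A,b); return p,[round(float(np.linalg.norm(np.cross(p-o,d))),4) for o,d in rs]
def proj(n,p,C=None):
    P,f,cx,cy=C or cam(n); q=np.linalg.inv(P)@np.append(p,1); return np.array([f*q[0]/q[2]+cx,f*q[1]/q[2]+cy])
def save(n,fn):
    im=eyes.read_camera(n); cv2.imwrite("pics/"+fn,im[:,:,::-1]); return im
E
python3 - <<'E'
from h import *
np.set_printoptions(precision=3,suppress=True)
s=sense();print(s["clock"],s["eef_pos"],s["tool_rot"],s["width"])
a=save("scene","s0.png");b=save("top","t0.png")
cv2.imwrite("pics/st.png",np.vstack([a,b])[:,:,::-1]) 
for n in ["scene","top"]:
    P,f,cx,cy=cam(n);print(n,P,f,cx,cy)
    for k in ["tube_red_center","tube_green_center","tube_purple_center","tube_yellow_center","rack","reader","view","bottle","jar","tipbox","thermometer"]:
        print(n,k,[(np.round(d["uv"],1).tolist(),round(float(d["conf"]),2)) for d in eyes.landmark_of(n,k)[:3]])
E
```

```text
pics
0.0 [ 0.221 -0.531  0.231] [-0.001  0.981  0.196 -0.   ] 0.08545256838115485
scene [[-0.51   0.497 -0.702  1.445]
 [ 0.86   0.306 -0.409  0.509]
 [ 0.012 -0.812 -0.583  0.882]
 [ 0.     0.     0.     1.   ]] 463.3405815982724 250.6093214226812 195.2007826507121
scene tube_red_center [([281.5, 203.3], 0.68), ([321.2, 315.1], 0.26)]
scene tube_green_center [([305.3, 219.5], 0.69)]
scene tube_purple_center [([321.9, 237.8], 0.69)]
scene tube_yellow_center [([309.9, 229.6], 0.55), ([320.9, 235.8], 0.36)]
scene rack [([325.8, 209.3], 0.6), ([304.0, 246.8], 0.57)]
scene reader [([295.1, 216.2], 0.23)]
scene view []
scene bottle [([253.6, 298.3], 0.64), ([307.3, 244.2], 0.23)]
scene jar [([321.2, 316.6], 0.57)]
scene tipbox []
scene thermometer [([217.1, 209.1], 0.5)]
top [[ 0.007 -0.993  0.115  0.402]
 [-1.    -0.009 -0.015 -0.006]
 [ 0.016 -0.115 -0.993  1.637]
 [ 0.     0.     0.     1.   ]] 465.04858610900135 257.1589474282877 194.03894999934266
top tube_red_center [([226.0, 221.3], 0.62)]
top tube_green_center [([208.8, 221.4], 0.49)]
top tube_purple_center [([190.7, 216.1], 0.62)]
top tube_yellow_center [([201.4, 216.9], 0.4)]
top rack [([208.6, 270.6], 0.82), ([206.5, 219.8], 0.68)]
top reader [([278.5, 156.2], 0.71)]
top view [([223.1, 223.8], 0.25)]
top bottle [([214.9, 149.9], 0.91), ([292.9, 222.5], 0.67), ([208.7, 221.3], 0.38)]
top jar [([167.0, 155.5], 0.76), ([191.3, 213.9], 0.57)]
top tipbox [([360.5, 246.9], 0.62), ([215.6, 148.1], 0.25)]
top thermometer [([296.4, 222.4], 0.62)]
```

View pics/s0.png

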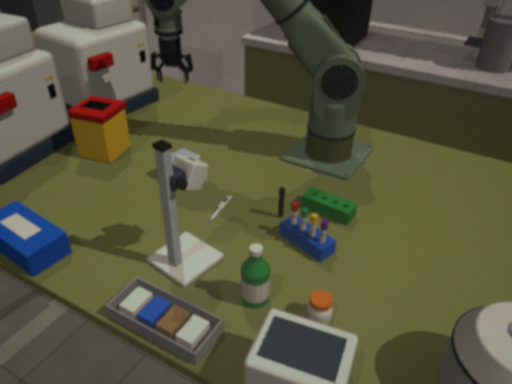

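View pics/t0.png

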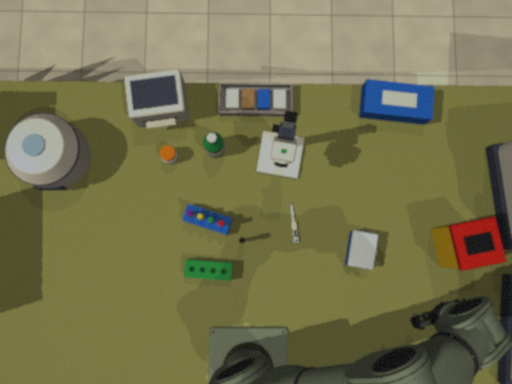

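The scene view shows the blue rack at (308,238) with the red cap at (296,206), and the reader head at (188,170). In the top view, red is at (222,223) and the reader base is around (281,155). A black decoy tube stands at (242,240).

```bash
python3 - <<'E'
from h import *
np.set_printoptions(precision=4,suppress=True)
rng={"red":[(0,8),(172,180)],"yellow":[(20,34)],"green":[(45,85)],"purple":[(125,160)]}
box={"scene":(270,190,345,250),"top":(180,200,240,240)}
uvs={}
for n in box:
    im=cv2.imread(f"pics/{'s0' if n=='scene' else 't0'}.png"); x0,y0,x1,y1=box[n]
    hsv=cv2.cvtColor(im,cv2.COLOR_BGR2HSV)
    for k,rr in rng.items():
        m=np.zeros(im.shape[:2],np.uint8)
        for a,b in rr: m|=cv2.inRange(hsv,(a,110 if k!="purple" else 60,50),(b,255,255))
        w=np.zeros_like(m);w[y0:y1,x0:x1]=m[y0:y1,x0:x1]
        N,l,st,c=cv2.connectedComponentsWithStats(w)
        if N<2: print(n,k,"none");continue
        i=1+np.argmax(st[1:,4]);uvs[n,k]=c[i];print(n,k,c[i],st[i],"z=.1:",atz(n,c[i],.1))
for k in rng:
    try:print(k,*tri([ray(n,uvs[n,k]) for n in box]))
    except KeyError:pass
# reader base white
for n in ("scene","top"):
    for d in eyes.silhouettes(n,"reader")[:2]:
        m=d["mask"];ys,xs=np.where(m);print(n,"reader",d["conf"],d["uv"],m.sum(),xs.min(),xs.max(),ys.min(),ys.max())
S=cv2.imread("pics/s0.png")[130:290,140:240];T=cv2.imread("pics/t0.png")[105:185,250:310]
cv2.imwrite("pics/c1.png",np.hstack([cv2.resize(S,(375,600),interpolation=2),cv2.resize(T,(425,567),interpolation=2)[:600] if 0 else cv2.copyMakeBorder(cv2.resize(T,(420,560),interpolation=2),0,40,0,0,0)]))
E
```

```text
scene red [294.82 205.7 ] [292 201   7  11  50] z=.1: [0.4822 0.0925 0.1   ]
scene yellow [273.9615 207.4462] [270 190  13  42 260] z=.1: [0.52   0.0464 0.1   ]
scene green [323.2914 204.6981] [ 301  190   44   34 1050] z=.1: [0.4358 0.159  0.1   ]
scene purple [324.2407 223.9815] [322 219   6  11  54] z=.1: [0.5141 0.1957 0.1   ]
top red [220.8095 222.9524] [219 221   5   5  21] z=.1: [0.4822 0.0898 0.1   ]
top yellow [211.0775 219.929 ] [ 180  200   60   40 1226] z=.1: [0.4919 0.122  0.1   ]
top green [210.2593 219.2593] [208 217   6   6  27] z=.1: [0.4941 0.1247 0.1   ]
top purple [189.6667 212.7879] [187 210   7   6  33] z=.1: [0.5149 0.1931 0.1   ]
red [0.4817 0.0909 0.0992] [0.0013, 0.0013]
yellow [0.5103 0.086  0.1096] [0.0399, 0.0399]
green [0.4828 0.1472 0.1274] [0.0266, 0.0266]
purple [0.5144 0.1944 0.0997] [0.0014, 0.0014]
scene reader 0.74 [178.5, 227.8] 5089 145 223 140 287
top reader 0.85 [282.7, 151.2] 2084 257 303 111 178
```

View pics/c1.png

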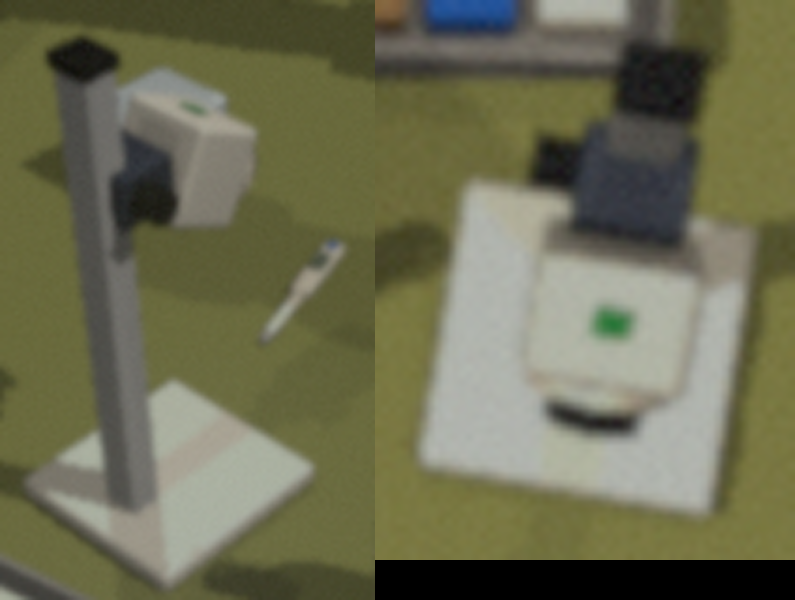

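```bash
python3 - <<'E'
from h import *
np.set_printoptions(precision=4,suppress=True)
c=lambda u,v:(250+(u-375)/7,105+v/7)
P=[atz("top",c(*q),.016) for q in [(420,465),(712,515),(757,228),(468,183)]]
print(np.array(P)); ctr=np.mean(P,0);print("ctr",ctr)
for i in range(4):
    d=P[(i+1)%4]-P[i];print(np.linalg.norm(d),np.degrees(np.arctan2(d[1],d[0])))
sc=lambda u,v:(140+u/3.75,130+v/3.75)
print("mark",*tri([ray("top",c(613,322)),ray("scene",sc(193,107))]))
print("colTop", *tri([ray("top",c(660,85)),ray("scene",sc(82,58))]))
print(np.array(eyes.get_calibration("wrist")["hand_eye"]),cam("wrist")[1:])
E
```

```text
[[ 0.6693 -0.0277  0.016 ]
 [ 0.6452 -0.175   0.016 ]
 [ 0.7931 -0.1984  0.016 ]
 [ 0.8149 -0.051   0.016 ]]
ctr [ 0.7306 -0.113   0.016 ]
0.14929023717892564 -99.27471988451622
0.14975359509172062 -8.987394624462095
0.14894436725604068 81.59484084570622
0.14749182545248882 170.8759878173481
mark [ 0.684  -0.1034  0.2959] [0.0011, 0.0011]
colTop [ 0.7661 -0.1176  0.3674] [0.0004, 0.0004]
[[-0.0001 -0.9541 -0.2994  0.0761]
 [ 1.      0.0001 -0.0006  0.0001]
 [ 0.0006 -0.2994  0.9541 -0.1425]
 [ 0.      0.      0.      1.    ]] (np.float64(269.4008693142057), 253.83517439666997, 193.54758285910768)
```

```bash
cat >> h.py <<'E'
def toolR(z,x):
    z=np.array(z,float)/np.linalg.norm(z); x=np.array(x,float); x-=z*(x@z); x/=np.linalg.norm(x)
    return np.column_stack([x,np.cross(z,x),z])
def rel(p,Rm):
    s=sense(); R0=rot(s["tool_rot"]).as_matrix()
    return np.round(R0.T@(np.array(p)-s["eef_pos"]),4), np.round(R.from_matrix(R0.T@Rm).as_rotvec(),4)
E
python3 - <<'E'
from h import *
a=np.radians(-12);t=np.radians(42)
print(rel([.42,.03,.38],toolR([np.sin(t)*np.cos(a),np.sin(t)*np.sin(a),-np.cos(t)],[-np.sin(a),np.cos(a),0])))
E
```

```text
(array([ 0.3993, -0.4415, -0.1487]), array([-0.674 ,  0.3541, -0.9225]))
```

Emit:
{"fn": "move_arm", "kwargs": {"motion": [[0.02,-0.02,-0.15,0,0,0,1],[0.4,-0.44,-0.15,-0.674,0.354,-0.9225,1],[0.4,-0.44,-0.15,-0.674,0.354,-0.9225,1],[0.4,-0.44,-0.15,-0.674,0.354,-0.9225,1],[0.4,-0.44,-0.15,-0.674,0.354,-0.9225,1],[0.4,-0.44,-0.15,-0.674,0.354,-0.9225,1],[0.4,-0.44,-0.15,-0.674,0.354,-0.9225,1],[0.4,-0.44,-0.15,-0.674,0.354,-0.9225,1],[0.4,-0.44,-0.15,-0.674,0.354,-0.9225,1],[0.4,-0.44,-0.15,-0.674,0.354,-0.9225,1],[0.4,-0.44,-0.15,-0.674,0.354,-0.9225,1],[0.4,-0.44,-0.15,-0.674,0.354,-0.9225,1]]}}

```text
clock: 2.5
eef_pos: [0.3484, -0.135, 0.3698]
tool_rot: [0.262, 0.735, 0.587, 0.216]
ft_force: [0.4, -0.1, 1.8]
width: 0.0854
finger_force: 0.0
```

```bash
python3 - <<'E'
from h import *
a=np.radians(-12);t=np.radians(42)
print(sense()["joints"],rel([.42,.03,.38],toolR([np.sin(t)*np.cos(a),np.sin(t)*np.sin(a),-np.cos(t)],[-np.sin(a),np.cos(a),0])))
E
```

```text
[ 1.82563452  0.07380073 -1.52640779  2.44746961 -0.42662591  0.00305302
  0.5283724 ] (array([0.1767, 0.0315, 0.0151]), array([-0.0415, -0.0006, -0.0145]))
```

```bash
python3 - <<'E'
from h import *
a=np.radians(-5);t=np.radians(10)
print(rel([.48,.03,.38],toolR([np.sin(t)*np.cos(a),np.sin(t)*np.sin(a),-np.cos(t)],[-np.sin(a),np.cos(a),0])))
E
```

```text
(array([0.1898, 0.0765, 0.0526]), array([ 0.5168,  0.0472, -0.126 ]))
```

Emit:
{"fn": "move_arm", "kwargs": {"motion": [[0.02,0.02,0.01,0.15,0.01,-0.03,1],[0.06,0.04,0.02,0.3,0.03,-0.07,1],[0.1,0.06,0.03,0.45,0.04,-0.1,1],[0.14,0.07,0.04,0.517,0.047,-0.126,1],[0.19,0.0765,0.0526,0.517,0.047,-0.126,1],[0.19,0.0765,0.0526,0.517,0.047,-0.126,1],[0.19,0.0765,0.0526,0.517,0.047,-0.126,1],[0.19,0.0765,0.0526,0.517,0.047,-0.126,1]]}}

```text
clock: 3.3
eef_pos: [0.4231, -0.0323, 0.3761]
tool_rot: [0.108, 0.731, 0.656, 0.155]
ft_force: [-0.0, 0.1, 0.7]
width: 0.0852
finger_force: 0.0
```

```bash
python3 - <<'E'
from h import *
np.set_printoptions(precision=3,suppress=True)
s=sense();print(s["joints"],s["eef_pos"],rot(s["tool_rot"]).as_matrix())
im=save("wrist","w1.png")
print(proj("wrist",[.684,-.1034,.296]),proj("wrist",[.4817,.0909,.113]))
E
```

```text
[ 0.756  0.201 -0.887  2.023  0.248  0.621 -0.374] [ 0.423 -0.032  0.376] [[ 0.091  0.925  0.368]
 [ 0.992 -0.116  0.045]
 [ 0.085  0.361 -0.929]]
[429.535 223.398] [214.917  91.593]
```

View pics/w1.png

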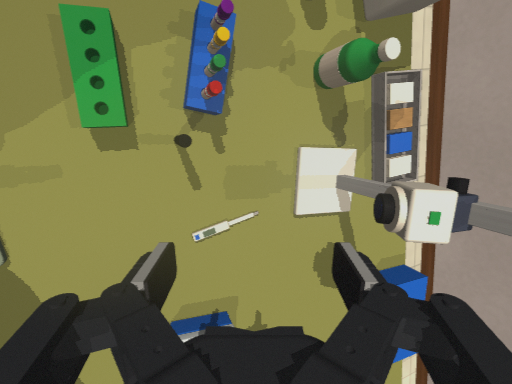

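```bash
python3 - <<'E'
import cv2,numpy as np
W=cv2.imread("pics/w1.png")[170:255,365:480];S=cv2.imread("pics/s0.png")[140:200,160:215]
a=cv2.resize(W,None,fx=4,fy=4,interpolation=2);b=cv2.resize(S,None,fx=6,fy=6,interpolation=2)
o=np.zeros((360,800,3),np.uint8);o[:340,:460]=a;o[:360,465:795]=b
cv2.imwrite("pics/c2.png",o)
E
```

```text
(no output)
```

View pics/c2.png

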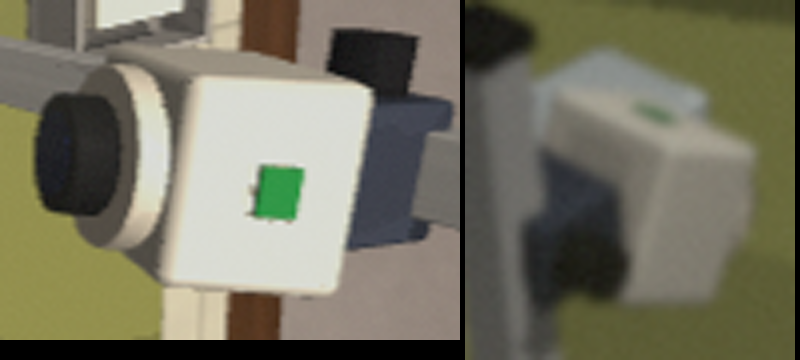

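```bash
cat > fit.py <<'E'
from h import *
from scipy.optimize import least_squares
def VR(yaw,t):
    h=np.array([np.cos(yaw),np.sin(yaw),0]);ex=h*np.cos(t)+np.array([0,0,np.sin(t)]);ez=-h*np.sin(t)+np.array([0,0,np.cos(t)])
    return np.column_stack([ex,np.cross(ez,ex),ez])
E
python3 - <<'E'
from fit import *
np.set_printoptions(precision=4,suppress=True)
F,B,L,Rr,U,D=.125,.18,.035,-.035,.035,-.035
w=lambda u,v:(365+u/4,170+v/4); s=lambda u,v:(160+(u-465)/6,140+v/6); t=lambda u,v:(250+(u-375)/7,105+v/7)
obs=[("wrist",w(188,74),(F,L,U)),("wrist",w(374,84),(B,L,U)),("wrist",w(338,294),(B,Rr,U)),("wrist",w(162,286),(F,Rr,U)),("wrist",w(57,153),(.1,0,0)),
("scene",s(553,89),(B,Rr,U)),("scene",s(668,154),(B,L,U)),("scene",s(757,150),(F,L,U)),("scene",s(715,301),(F,L,D)),("scene",s(623,301),(B,L,D)),
("top",t(527,382),(F,L,U)),("top",t(692,405),(F,Rr,U)),("top",t(540,250),(B,L,U)),("top",t(702,268),(B,Rr,U))]
C={n:cam(n) for n in ("wrist","scene","top")}
def f(p,full=True):
    M=VR(p[3],p[4]);r=[]
    for n,uv,q in obs:
        e=proj(n,p[:3]+M@np.array(q),C[n])-uv
        if n=="wrist": e=(e+p[5:7])*.8
        r+=list(e)
    M2=(p[3]+np.radians(8.9))/np.radians(.7)
    o=p[:2]-[.7306,-.113];lat=(-np.sin(p[3])*o[0]+np.cos(p[3])*o[1])/.002
    return np.array(r+[M2,lat]+list(p[5:7]/4))
x=least_squares(f,[.56,-.086,.2,-.155,.43,0,0],loss="soft_l1")
p=x.x;print(p,np.degrees(p[3:5]));print(f(p)[:-4].reshape(-1,2),f(p)[-4:])
cov=np.linalg.inv(x.jac.T@x.jac);print("sd",np.sqrt(np.diag(cov)))
E
```

```text
[ 0.5604 -0.0864  0.1958 -0.1492  0.4334  5.8784 -6.6691] [-8.5459 24.8295]
[[ 0.5686  0.2901]
 [ 0.2912 -0.2475]
 [-0.1746  0.4996]
 [-0.349   0.3041]
 [-0.6262 -0.5902]
 [-1.557  -0.0794]
 [-0.2053 -1.0479]
 [ 0.0002 -0.5857]
 [-0.093   0.7343]
 [ 0.1626  2.013 ]
 [-0.8936 -0.5163]
 [-1.1383 -0.1101]
 [ 0.2042  0.2684]
 [ 0.6825  1.4339]] [ 0.5058  0.5145  1.4696 -1.6673]
sd [0.0027 0.0021 0.0041 0.0116 0.0284 1.7829 1.1414]
```

```bash
python3 - <<'E'
from h import *
b=np.radians(72.5)
print(rel([.4817,.0909,.19],toolR([0,0,-1],[np.cos(b),np.sin(b),0])),atz("top",(242,240),.1),atz("top",(242,240),.05))
E
```

```text
(array([ 0.107 , -0.0287,  0.2   ]), array([ 0.3584, -0.1256,  0.2015])) [0.4267255  0.01927054 0.1       ] [0.42753344 0.02007826 0.05      ]
```

Emit:
{"fn": "move_arm", "kwargs": {"motion": [[0.03,-0.01,0.05,0.1,-0.04,0.06,0.8],[0.06,-0.02,0.1,0.2,-0.08,0.12,0.8],[0.09,-0.025,0.15,0.3,-0.11,0.17,0.8],[0.107,-0.0287,0.18,0.358,-0.126,0.2015,0.8],[0.107,-0.0287,0.2,0.358,-0.126,0.2015,0.8],[0.107,-0.0287,0.2,0.358,-0.126,0.2015,0.8],[0.107,-0.0287,0.2,0.358,-0.126,0.2015,0.8],[0.107,-0.0287,0.2,0.358,-0.126,0.2015,0.8]]}}

```text
clock: 4.15
eef_pos: [0.4799, 0.0867, 0.1892]
tool_rot: [0.001, 0.808, 0.589, 0.001]
ft_force: [0.4, -0.5, 0.4]
width: 0.0684
finger_force: 0.0
```

```bash
python3 - <<'E'
from h import *
np.set_printoptions(precision=4,suppress=True)
b=np.radians(72.5)
s=sense();print(s["joints"],s["qd"],s["eef_pos"],rel([.4817,.0909,.072],toolR([0,0,-1],[np.cos(b),np.sin(b),0])))
C=cam("wrist");im=save("wrist","w2.png")
hsv=cv2.cvtColor(im,cv2.COLOR_RGB2HSV);m=cv2.inRange(hsv,(0,150,60),(7,255,255))|cv2.inRange(hsv,(173,150,60),(180,255,255))
N,l,st,c=cv2.connectedComponentsWithStats(m)
for i in range(1,N):
    if st[i,4]>60: print(c[i],st[i],atz("wrist",c[i],.107,C))
for k in ([.4817,.0909,.113],[.4817,.0909,.1]):print(proj("wrist",k,C))
E
```

```text
[ 0.0776  0.6883 -0.5764  1.8463  0.5277  0.7615 -1.0962] [ 0.0332 -0.0448 -0.0081 -0.0022 -0.0061  0.0109  0.0053] [0.4799 0.0867 0.1892] (array([0.0044, 0.0001, 0.1172]), array([ 0.0028, -0.0005, -0.0048]))
[254.213  191.6928] [244 179  21  26 446] [0.4823 0.0938 0.107 ]
[254.603  197.0821]
[254.524 192.591]
```

View pics/w2.png

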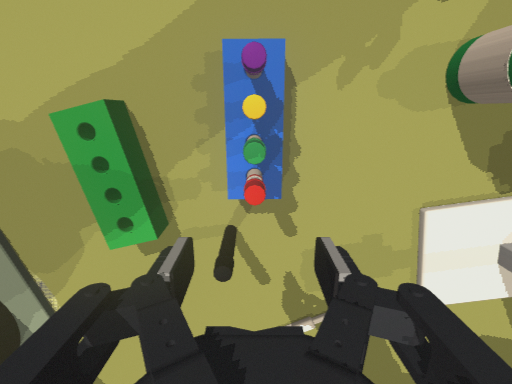

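Emit:
{"fn": "move_arm", "kwargs": {"motion": [[0.005,0,0.03,0,0,0,0.8],[0.005,0,0.06,0,0,-0.004,0.8],[0.005,0,0.09,0,0,-0.004,0.8],[0.005,0,0.11,0,0,-0.004,0.8],[0.005,0,0.118,0,0,-0.004,0.8],[0.005,0,0.118,0,0,-0.004,0.8],[0.005,0,0.118,0,0,-0.004,0.1],[0.005,0,0.118,0,0,-0.004,0.1],[0.005,0,0.118,0,0,-0.004,0.1],[0.005,0,0.118,0,0,-0.004,0.1],[0.005,0,0.118,0,0,-0.004,0.1],[0.005,0,0.118,0,0,-0.004,0.1]], "force": 35}}

```text
clock: 5.4
eef_pos: [0.4825, 0.0916, 0.0719]
tool_rot: [0.001, 0.807, 0.591, 0.002]
ft_force: [-0.5, -0.4, 8.6]
width: 0.0178
finger_force: 33.8
```

Emit:
{"fn": "move_arm", "kwargs": {"motion": [[0,0,0,0,0,0,0.5],[0,0,0,0,0,0,0.5],[0,0,-0.008,0,0,0,0.5],[0,0,-0.008,0,0,0,0.5],[0,0,-0.008,0,0,0,0.1],[0,0,-0.008,0,0,0,0.1],[0,0,-0.008,0,0,0,0.1],[0,0,-0.008,0,0,0,0.1],[0,0,-0.008,0,0,0,0.1]], "force": 35}}

```text
clock: 6.3
eef_pos: [0.4822, 0.0915, 0.0794]
tool_rot: [0.001, 0.807, 0.591, 0.002]
ft_force: [-0.3, 0.6, 5.9]
width: 0.0179
finger_force: 33.9
```

Emit:
{"fn": "move_arm", "kwargs": {"motion": [[0,0,-0.01,0,0,0,0.1],[0,0,-0.025,0,0,0,0.1],[0,0,-0.04,0,0,0,0.1],[0,0,-0.06,0,0,0,0.1],[0,0,-0.085,0,0,0,0.1],[0,0,-0.11,0,0,0,0.1],[0,0,-0.14,0,0,0,0.1],[0,0,-0.16,0,0,0,0.1],[0,0,-0.16,0,0,0,0.1],[0,0,-0.16,0,0,0,0.1]]}}

```text
clock: 7.3
eef_pos: [0.4813, 0.0913, 0.2395]
tool_rot: [0.001, 0.807, 0.591, 0.002]
ft_force: [-0.2, -0.3, -0.7]
width: 0.0182
finger_force: 34.2
```

```bash
python3 - <<'E'
from fit import *
np.set_printoptions(precision=4,suppress=True)
s=sense();print(s["joints"],s["eef_pos"],s["ft_force"],s["width"])
w=save("wrist","w3.png");a=save("scene","s3.png")
C=cam("scene")
print("cap/foot pred scene",proj("scene",s["eef_pos"]+np.array([0,0,.019]),C),proj("scene",s["eef_pos"]+np.array([0,0,.034-.105]),C))
cv2.imwrite("pics/c3.png",np.hstack([cv2.resize(w,(480,360)),cv2.resize(a[120:240,250:350],(300,360),interpolation=2)])[:,:,::-1])
M=VR(np.radians(-8.6),np.radians(24.8));V=np.array([.5604,-.0864,.1958])
# tube centre: 52.5 below cap top; cap top is 113-79.5=33.5 mm behind TCP -> centre is 19 mm ahead of TCP
Rt=toolR(-M[:,2],M[:,1]); p=V+.019*M[:,2]; print(p,Rt,rel(p,Rt))
E
```

```text
[ 0.1044  0.624  -0.6343  1.7668  0.4606  0.8998 -1.0389] [0.4813 0.0913 0.2395] [-0.1936 -0.2569 -0.7241] 0.018194807172355096
cap/foot pred scene [298.6126 156.9183] [296.2366 185.3262]
[ 0.5525 -0.0852  0.213 ] [[ 0.1495  0.8976  0.4147]
 [ 0.9888 -0.1357 -0.0627]
 [-0.      0.4195 -0.9078]] (array([-0.1467,  0.1213,  0.026 ]), array([-0.4293,  0.0338, -0.1544]))
```

View pics/c3.png

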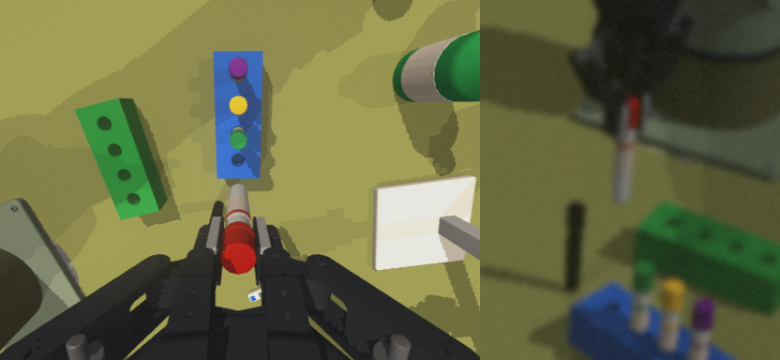

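The tube is held straight in the gripper: cap at (240,255), foot at (236,190) in the wrist view, and the scene view shows it vertical. The other tubes are undisturbed, so I'll take it to the view point.

Emit:
{"fn": "move_arm", "kwargs": {"motion": [[-0.02,0.012,0.002,-0.05,0.004,-0.02,0.1],[-0.04,0.03,0.004,-0.11,0.01,-0.04,0.1],[-0.06,0.05,0.008,-0.18,0.015,-0.065,0.1],[-0.085,0.07,0.012,-0.25,0.02,-0.09,0.1],[-0.105,0.09,0.018,-0.32,0.026,-0.115,0.1],[-0.125,0.105,0.022,-0.38,0.03,-0.138,0.1],[-0.14,0.116,0.025,-0.415,0.033,-0.15,0.1],[-0.1467,0.1213,0.026,-0.4293,0.0338,-0.1544,0.1],[-0.1467,0.1213,0.026,-0.4293,0.0338,-0.1544,0.1],[-0.1467,0.1213,0.026,-0.4293,0.0338,-0.1544,0.1],[-0.1467,0.1213,0.026,-0.4293,0.0338,-0.1544,0.1],[-0.1467,0.1213,0.026,-0.4293,0.0338,-0.1544,0.1]]}}

```text
clock: 8.6
eef_pos: [0.5529, -0.0846, 0.2136]
tool_rot: [0.163, 0.74, 0.637, 0.141]
ft_force: [-0.7, -0.1, -0.2]
width: 0.0181
finger_force: 34.2
```

```bash
python3 - <<'E'
from fit import *
np.set_printoptions(precision=4,suppress=True)
s=sense();print(s["joints"],s["eef_pos"],s["ft_force"],s["width"])
M=VR(np.radians(-8.6),np.radians(24.8));V=np.array([.5604,-.0864,.1958])
Rt=toolR(-M[:,2],M[:,1]); p=V+.019*M[:,2]; print(rel(p,Rt))
w=save("wrist","w4.png");a=save("scene","s4.png");t=save("top","t4.png")
for n in ("scene","top","wrist"):
    C=cam(n);print(n,"top/mid/foot pred",*[proj(n,V+k*M[:,2],C) for k in(.0525,0,-.0525)])
    print(eyes.landmark_of(n,"tube_red_center")[:2])
cv2.imwrite("pics/c4.png",np.hstack([cv2.resize(w,(400,300)),cv2.resize(a[110:260,140:340],(400,300),interpolation=2)])[:,:,::-1])
E
```

```text
[ 0.2135  0.5877 -0.2236  2.0466  1.1069  0.1824 -1.1604] [ 0.5529 -0.0846  0.2136] [-0.6555 -0.0516 -0.2478] 0.018102173843155114
(array([-0.0007, -0.0005,  0.0004]), array([ 0.0009, -0.0008, -0.    ]))
scene top/mid/foot pred [230.6344 153.4624] [225.5423 171.6996] [220.5604 189.542 ]
[{'uv': [226.6, 174.7], 'conf': 0.73}, {'uv': [282.4, 204.6], 'conf': 0.71}]
top top/mid/foot pred [275.6404 202.1495] [275.8595 196.696 ] [276.0641 191.6052]
[]
wrist top/mid/foot pred [253.7461 278.5482] [253.6746 230.7693] [253.6346 204.0171]
[{'uv': [252.8, 231.4], 'conf': 0.89}, {'uv': [12.1, 95.8], 'conf': 0.71}]
```

View pics/c4.png

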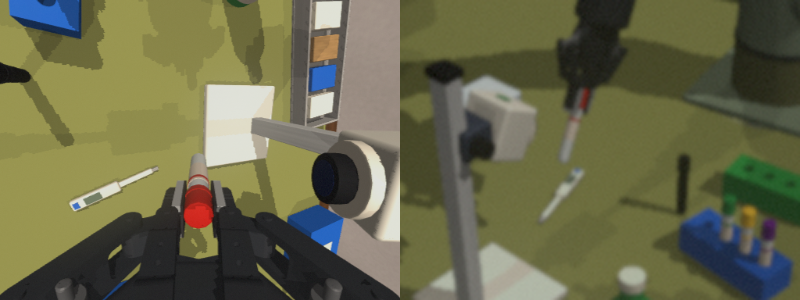

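```bash
python3 - <<'E'
from fit import *
M=VR(np.radians(-8.6),np.radians(24.8));V=np.array([.5604,-.0864,.1958]);C=cam("wrist")
im=cv2.imread("pics/w4.png");k=4;x0,y0=370,150
o=cv2.resize(im[y0:300,x0:512],None,fx=k,fy=k,interpolation=2)
def dr(pts,col,closed=True):
    q=[((proj("wrist",V+M@np.array(p),C)-[x0,y0]+.5)*k).astype(int) for p in pts];cv2.polylines(o,[np.array(q)],closed,col,1)
th=np.linspace(0,2*np.pi,40)
for x,r,col in((.1,.021,(0,0,255)),(.125,.032,(255,0,255)),(.115,.032,(255,255,0))):dr([(x,r*np.cos(a),r*np.sin(a)) for a in th],col)
dr([(.125,.035,.035),(.125,-.035,.035),(.125,-.035,-.035),(.125,.035,-.035)],(0,255,0))
cv2.imwrite("pics/c5.png",o)
E
```

```text
(no output)
```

View pics/c5.png

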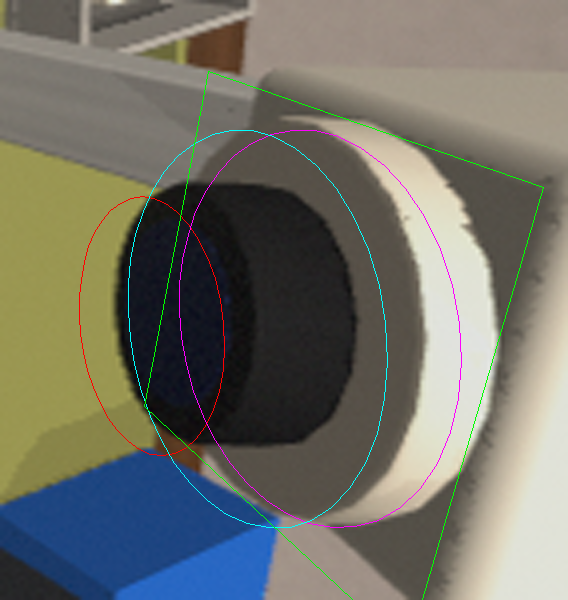

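The lens barrel shows at crop (185,313) against a predicted (152,326), so the lens is about 5 mm farther out than my estimate. That is within tolerance, and I'll make a small correction.

Emit:
{"fn": "move_arm", "kwargs": {"motion": [[0,0.002,0,0,0,0,0.1],[0.001,0.004,0,0,0,0,0.1],[0.001,0.004,0,0,0,0,0.1],[0.001,0.004,0,0,0,0,0.1],[0.001,0.004,0,0,0,0,0.1]]}}

```text
clock: 9.4
eef_pos: [0.5566, -0.0846, 0.2153]
tool_rot: [0.163, 0.74, 0.637, 0.14]
ft_force: [-0.1, 1.0, -0.8]
width: 0.018
finger_force: 34.2
```

```bash
python3 - <<'E'
from h import *
s=sense();print(s["clock"],s["eef_pos"],s["ft_force"],s["width"],s["finger_force"],max(abs(np.array(s["qd"]))))
print(ticket.close_job())
E
```

```text
9.4 [ 0.55658067 -0.08463021  0.21526583] [-0.07337797  1.02383739 -0.80252039] 0.017956416607670122 34.18947458267212 0.004369792138621771
the job is handed in; nothing more can be done
None
```

I lifted the red-capped tube out of the rack and handed the job in at 9.4 s, holding it steady, cap up, about 100 mm from the lens (estimated to within roughly 5 mm) and parallel to the camera's tilted face at about 25°; nothing was knocked in the pictures I checked, but the judge's verdict was not shown.

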